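# Light the round box with the bedside lamp and hold its dimmer half-way

## Robot

A 6-joint arm with a two-finger parallel gripper is mounted at the origin on the work surface. World frame = base frame: x ahead of the robot, y to its left, z up, the work surface at z = 0. Lengths are in m, angles in degrees, forces in N, time in s.
With the tool pointing down it reaches from about 0.35 to 0.875 m from the base axis. Payload 4.2 kg.
Tool frame: the origin (TCP) lies on the centre line of the jaws, within the pads' length; the fingertips stand 22 mm ahead of it and the grasp point (between the pads) lies 3 mm ahead of it (r.tcp_to_tips is the distance from the TCP to the fingertips, in m); z points along the fingers, y is the line along which they close (so a half turn about z gives the same grasp; the last joint's range is limited). The gripper opens to 87 mm and grips with 3 to 60 N. Pads are 19 mm wide; open, the fingers measure 117 mm over their backs; the gripper's body (75 mm by 190 mm) begins 51 mm behind the grasp point.
Start: joints at [91.88, 22.042, 0.453, 0, -68.411, -14.817], TCP at [0.14, 0.609, 0.245] pointing down, gripper open.
Joint ranges: [-179.83, 179.83], [-69.29, 118.12], [-61.27, 80.66], [-181.25, 117.63], [-171.15, -9.14], [-177.46, 177.46]. Speed limits (degrees/s): [159.86, 159.86, 180, 180, 180, 180].

## Interface

Orientations are given as a 3x3 rotation matrix whose columns are the frame's x, y, z axes.
In Python, from station import r gives the robot as it stands.
- The arm moves only by the tool apply_moves, never from a script. Its argument "plan" is a list of rows, each an object with "grip": the opening, from 0 (shut) to 1 (fully open); "offset": the shift along the tool's x, y, z in cm, a list of three; "spin": the turn about the tool's z in rad. A call has 1 to 5 rows; each row is the pose to reach, as a shift and turn from the pose commanded when the call began, along the tool's axes at that moment; what a row does not reach only later rows make up. A row lasts 1/10 s, in which the tool goes at most 50 mm and 8.59 degrees, less where a joint would pass 70% of its speed; a pose out of reach is approached as far as the arm can. A call with a gripper value outside its range is refused whole. The fingers move at their own pace and stop on an object; the grip force is fixed at half the most. Time passes only in rows, so rows that repeat a pose let the fingers close. It gives the time, the measured TCP pose, the force, the opening and the grip force at its end, in the units of the state.
- r.sense(): the state, without advancing time (a new reading comes with each control period).
- r.capture(name): name is "scene" or "top" or "wrist"; returns a dict with "img" (480x640x3 uint8, blue, green, red), "depth" (480x640 float32, m along the optical axis (not along the pixel's ray), 0 where there is no reading), "mtx" (3x3 intrinsics, pixels), "R" (3x3) and "t" (3): a world point X has camera coordinates R X + t. Camera axes: x right, y down, z forward; pixel columns grow to the right and rows downward; lengths in m; the calibration is good to about 2 mm. A picture is of the moment at which its call begins.
- r.finish_job(): hands the job in; it is judged then, once.
The state is a dict: "time_s": time; "joints": joint angles; "joint_velocities": joint speeds; "effort": joint torques, N m; "tcp_pos": TCP position; "ee_rot": TCP orientation; "wrist_force": force on the tool from outside, world axes, zero at the start; "moment": the same for the moment, N m; "gripper_width": opening from 0.0 (shut) to 1.0 (fully open); "gripper_force": force on a finger pad.
Only numpy, scipy, OpenCV 4.12 (cv2) and the standard library are available. Lean on these libraries where they do the work, as an engineer would, in place of code of your own. Each camera call takes 0.05 s, during which the arm holds its last target. There are 200 camera calls.

## Task

Swing the stiff arm of the yellow bedside lamp until its shade hangs centred over the round blue box with the white lid, and let go of it so that it stays there. Then press the sprung red dimmer paddle down with the fingertips to half its travel, where the paddle lies level, never down to its stop, and hold it steady there for two seconds; the program finishes while still holding it so. Leave the box and the other things on the plank where they are.

Things in the scene. Friction and masses are not known exactly. Their poses are not given: they have to be found in the camera images.
- lamp: Base of the bedside lamp, fixed: grey disc 130 mm across, 18 mm thick, with a steel post; the lamp's upright pivot axis passes through the origin (underside of the disc). At joint lamp_arm = 0 the arm points along this body's -x axis. The post and pivot cap end 210 mm above the surface.
- lamp_arm (a joint): Swing of the lamp arm about the upright pivot, rad, -1.15 to 1.15, positive counter-clockwise seen from above. Stiff: it stays where it is left and takes about 2 N at the knob to move. The arm is a level aluminium bar, 184 to 196 mm above the surface; the knob and shade are 220 mm from the pivot axis.
- lamp_knob (a point): Centre of the upright black round knob on top of the yellow shade, on the shade's own axis, 230 mm above the surface. The knob is 22 mm in diameter and stands free from 202 to 250 mm above the surface: grasp it from above. The shade below it is a cone from 44 mm wide at the top (202 mm up) to 96 mm wide at its rim (153 mm up).
- round_box: Round box with a closed hinged lid, blue with a white lid, 98 mm in diameter, 47 mm high, loose; origin at the centre of its underside. The shade is to hang centred over it. It stands near the arm's circle, up to about 20 mm nearer or farther from the pivot, to one or the other side of where the arm starts.
- dimmer: White base of the dimmer, fixed, 170 x 76 mm, 20 mm thick; origin on its underside, on the long midline, 10 mm to +x of the slab's centre; it carries the red paddle between two cheeks 75 mm high. The level paddle axis is parallel to this body's y axis, 50 mm to +x of the origin, 67 mm above the surface; the paddle's free end points to -x.
- paddle (a joint): Travel of the red paddle, rad: 0 released (free end tilted up 0.2 rad), 0.2 half-way (level), 0.4 at its stop. It springs back when released. Pressed at paddle_pad it takes about 2.5 N to start, 6 N at half-way and 9.5 N at the stop.
- paddle_pad (a point): Where to press: centre of the white patch on the paddle's upper face, 95 mm from its pivot axis. The paddle is 52 mm wide, 10 mm thick and ends 20 mm beyond this point. The point is 91 mm above the surface when released, 72 mm when the paddle is half-way (level) and 53 mm at the stop.
- tumbler: Glass tumbler, 72 mm in diameter, 90 mm high, loose, not to be disturbed; origin at the centre of its underside.
- hairbrush: Steel hairbrush lying on the plank bristles up, about 200 x 56 x 30 mm, loose, not to be disturbed; origin at the middle of its underside, its head is towards +x of its own frame.
- torch: Battery torch, grey and black, lying along its own x axis, 145 mm long, 44 mm high, loose, not to be disturbed. Origin on its underside, 5 mm from mid-length.
- case: Brown glasses case, 155 x 60 x 40 mm, loose, not to be disturbed; origin at the centre of its underside.

How it is judged (in metres and radians):
On the way, in this order (a step that is already met when the one before it is completed fails the run):
1. the lamp's shade is over the round box, let go and at rest (horizontal distance between lamp_knob and round_box below 0.035 m and contact force between each of the fingers, the arm and lamp below 0.2 N and velocity of joint lamp_arm between -0.03 and 0.03 rad/s), for 0.3 s.
2. the paddle is held about half-way by the fingers for 1.5 s with the shade still over the box (value of joint paddle between 0.13 and 0.27 rad and contact force between the fingers and dimmer above 1 N and horizontal distance between lamp_knob and round_box below 0.035 m), for 1.5 s.
At the end, for the whole second after the job is handed in: Shade axis within 35 mm of the box's centre seen from above, lamp at rest and untouched; paddle held by the fingers (over 1 N) between 0.13 and 0.27 rad of its 0.4 rad travel; box, tumbler, hairbrush, torch and case not tipped and within 30 mm of their starts (all of step 2 and contact force between each of the fingers, the arm and lamp below 0.2 N and velocity of joint lamp_arm between -0.03 and 0.03 rad/s and distance of each of round_box, tumbler, hairbrush, torch, case from where it was at the start of the episode below 0.03 m and angle between each of round_box, tumbler, hairbrush, torch, case's own z axis and vertical below 0.3 rad); the arm keeps its last pose, push and grip.
It fails at once if the paddle is pushed down to its stop (value of joint paddle above 0.375 rad).
It fails at once if the box or another loose thing is shifted by more than 30 mm or tipped (not (distance of each of round_box, tumbler, hairbrush, torch, case from where it was at the start of the episode below 0.03 m and angle between each of round_box, tumbler, hairbrush, torch, case's own z axis and vertical below 0.3 rad)).
It also fails if it takes over 51 s, if anything falls off the work surface, if the arm or the gripper's body presses on something with over 40 N, if the wrist force passes 120 N, or if a joint passes its speed limit or range.

## Working session

There is one attempt and no reset: what is moved stays moved. The work goes in short steps, Python scripts to look and compute and a tool call to move; the robot and the scene stay as the last step left them, time stands still between calls to the robot, and variables do not carry over. Pictures are saved under pics/ and viewed, at most 10 in all, crops included, and the job is handed in when it is done.

Besides the shell and the picture viewer there is one more tool, called after "Call:" as a command line: name --argument value ..., lists and objects as JSON in quotes. apply_moves: Moves the arm, as the interface text tells. Its arguments: {"type":"object","properties":{"plan":{"type":"array"}},"required":["plan"]}

```bash
mkdir -p pics; ls; python3 - <<'E'
from station import r
import cv2,numpy as np,pickle
d={}
for n in("scene","top"):
    c=r.capture(n);d[n]=c;cv2.imwrite(f"pics/{n}1.png",c["img"])
    print(n,c["R"].round(3).tolist(),c["t"].round(3),c["mtx"].round(1).tolist())
pickle.dump(d,open("d1.pkl","wb"))
s=r.sense();print(s["time_s"],s["tcp_pos"],np.round(s["ee_rot"],3),s["wrist_force"],s["gripper_width"])
E
```

```text
pics
scene [[-0.438, 0.899, 0.001], [0.499, 0.244, -0.831], [-0.747, -0.364, -0.556]] [ 0.223 -0.152  1.678] [[582.8, 0.0, 319.6], [0.0, 582.8, 238.2], [0.0, 0.0, 1.0]]
top [[0.021, -1.0, 0.006], [-0.985, -0.021, -0.172], [0.172, -0.003, -0.985]] [-0.015  0.555  1.187] [[447.9, 0.0, 313.5], [0.0, 447.9, 242.9], [0.0, 0.0, 1.0]]
0.1 [0.13982131 0.60865755 0.24356345] [[ 0.975 -0.224 -0.   ]
 [-0.224 -0.975 -0.002]
 [ 0.     0.002 -1.   ]] [-0.69045776  0.72872162 -0.36233226] 0.9986430200209475
```

View pics/scene1.png

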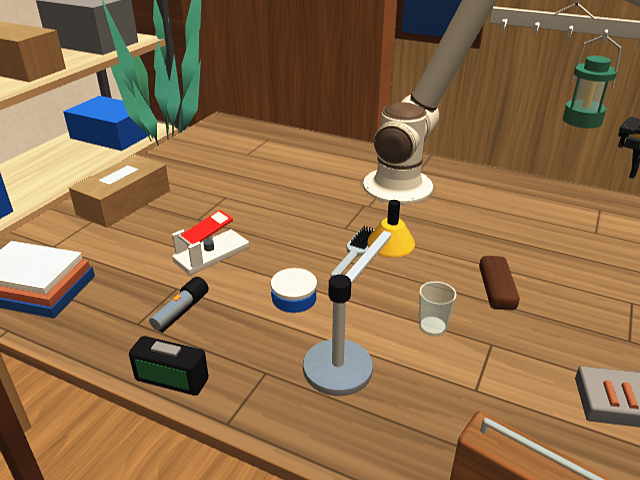

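View pics/top1.png

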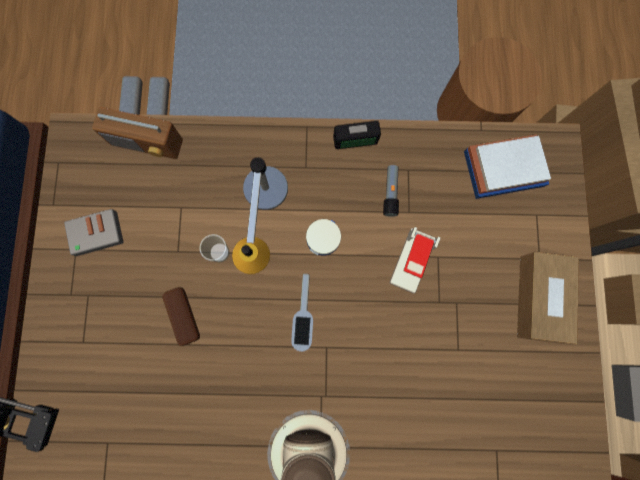

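The top view shows the pivot cap at (258,165), the black knob at (248,251), the lid at (324,237), and the red paddle at about (418,252) with its pad near (415,268). Image up is +x and image left is +y. The hairbrush, tumbler and case lie around the lamp.

```bash
cat > h.py <<'E'
import numpy as np,cv2
def ray(c,uv,z):
    d=c["R"].T@np.linalg.inv(c["mtx"])@np.array([uv[0],uv[1],1.]);o=-c["R"].T@c["t"]
    return o+d*(z-o[2])/d[2]
def blobs(m,roi,minA=15):
    k=np.zeros(m.shape,np.uint8);x0,y0,x1,y1=roi;k[y0:y1,x0:x1]=m[y0:y1,x0:x1]*255
    n,_,st,ce=cv2.connectedComponentsWithStats(k)
    return [(st[i,4],ce[i],st[i,:4]) for i in range(1,n) if st[i,4]>=minA]
def masks(im):
    h=cv2.cvtColor(im,cv2.COLOR_BGR2HSV);H,S,V=[h[...,i].astype(int) for i in range(3)]
    return dict(white=(S<60)&(V>190),black=V<50,yellow=(H>18)&(H<32)&(S>180)&(V>120),red=((H<6)|(H>174))&(S>190)&(V>120))
E
python3 - <<'E'
from h import *;import pickle
d=pickle.load(open("d1.pkl","rb"))
P=lambda c,m,roi,z:[print("  ",a,ce.round(1),b,ray(c,ce,z).round(4)) for a,ce,b in blobs(m,roi)]
c=d["top"];M=masks(c["img"])
for k,roi,z in[("white",(300,215,350,260),.047),("black",(235,150,275,180),.21),("black",(235,235,265,265),.25),("yellow",(220,220,280,285),.153),("red",(390,220,445,290),.08),("white",(385,220,445,300),.02)]:
    print("top",k,z);P(c,M[k],roi,z)
c=d["scene"];M=masks(c["img"])
for k,roi,z in[("white",(260,260,325,310),.047),("black",(320,265,360,310),.2),("black",(383,195,405,232),.226),("red",(170,200,250,250),.08)]:
    print("scene",k,z);P(c,M[k],roi,z)
im=d["top"]["img"][215:300,380:450];cv2.imwrite("pics/dim.png",cv2.resize(im,None,fx=6,fy=6,interpolation=cv2.INTER_CUBIC))
E
```

```text
top white 0.047
   911 [323.1 235.8] [306 219  35  34] [ 0.5763 -0.029   0.047 ]
top black 0.21
   183 [258.  165.3] [251 158  15  17] [0.7181 0.1382 0.21  ]
top black 0.25
   65 [247.  250.5] [243 246   9  10] [0.4993 0.1496 0.25  ]
top yellow 0.153
   637 [247.6 257.4] [233 238  31  36] [0.4967 0.1615 0.153 ]
top red 0.08
   473 [420.8 250.1] [408 235  25  34] [ 0.5367 -0.2908  0.08  ]
   33 [413.5 272.8] [405 268  18  10] [ 0.475  -0.2702  0.08  ]
top white 0.02
   640 [405.1 269.6] [391 228  29  64] [ 0.4903 -0.2606  0.02  ]
   22 [437.  241.5] [435 237   5  10] [ 0.572 -0.352  0.02 ]
   104 [414.9 267. ] [408 262  15  11] [ 0.498  -0.2881  0.02  ]
scene white 0.047
   1025 [293.4 282.1] [271 268  46  29] [ 0.5812 -0.0264  0.047 ]
scene black 0.2
   547 [339.4 288.4] [329 275  22  28] [0.7333 0.1455 0.2   ]
scene black 0.226
   260 [393.2 211.7] [388 200  12  25] [0.5038 0.1543 0.226 ]
scene red 0.08
   621 [204.6 228.8] [181 210  52  33] [ 0.5328 -0.2824  0.08  ]
```

View pics/dim.png

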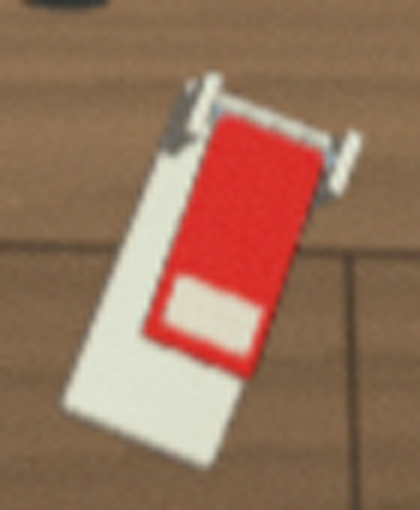

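The pad is at (415.5,267.5) in the full image. The knob is 0.219 m from the pivot (given as 0.220), and the box is also about 0.219 m from the pivot, so the measurements agree. I'll rise first, then travel to above the knob.

Call:
apply_moves --plan '[{"grip":1,"offset":[0,0,-4],"spin":0},{"grip":1,"offset":[3,2,-6],"spin":0},{"grip":1,"offset":[6.5,5,-6],"spin":0},{"grip":1,"offset":[10,8,-6],"spin":0},{"grip":1,"offset":[13.5,10.8,-6],"spin":0}]'

```text
time_s: 0.6
tcp_pos: [0.2478, 0.4718, 0.3043]
ee_rot: [[0.975, -0.223, -0.0], [-0.223, -0.975, -0.001], [-0.0, 0.001, -1.0]]
wrist_force: [1.4, -0.3, -0.5]
gripper_width: 1.001
gripper_force: 0.0
```

Call:
apply_moves --plan '[{"grip":1,"offset":[3.5,2.8,0],"spin":0},{"grip":1,"offset":[7,5.6,0],"spin":0},{"grip":1,"offset":[10.5,8.4,0],"spin":0},{"grip":1,"offset":[14,11.2,0],"spin":0},{"grip":1,"offset":[17.5,14,0],"spin":0}]'

```text
time_s: 1.1
tcp_pos: [0.3871, 0.2962, 0.3044]
ee_rot: [[0.975, -0.224, -0.0], [-0.224, -0.975, -0.0], [-0.0, 0.0, -1.0]]
wrist_force: [1.0, 0.4, 0.2]
gripper_width: 1.003
gripper_force: 0.0
```

Call:
apply_moves --plan '[{"grip":1,"offset":[3.5,2.8,0],"spin":0},{"grip":1,"offset":[7,5.6,0],"spin":0},{"grip":1,"offset":[10.5,8.4,0],"spin":0},{"grip":1,"offset":[14.4,11.7,0],"spin":0},{"grip":1,"offset":[14.4,11.7,0],"spin":0}]'

```text
time_s: 1.6
tcp_pos: [0.5026, 0.1476, 0.3037]
ee_rot: [[0.973, -0.231, -0.001], [-0.231, -0.973, -0.002], [-0.001, 0.002, -1.0]]
wrist_force: [-0.7, 0.3, -0.8]
gripper_width: 1.0
gripper_force: 0.0
```

```bash
python3 - <<'E'
from station import r
from h import *;import pickle
c=r.capture("wrist");pickle.dump(c,open("w1.pkl","wb"));cv2.imwrite("pics/w1.png",c["img"])
s=r.sense();print(s["time_s"],s["tcp_pos"],np.round(s["ee_rot"],3),s["joints"])
for p in[(.5,.15,.25),(.577,-.029,.047)]:
    q=c["mtx"]@(c["R"]@np.array(p)+c["t"]);print(q[:2]/q[2])
E
```

```text
1.65 [0.50159461 0.14924083 0.30363485] [[ 0.973 -0.229 -0.002]
 [-0.229 -0.973 -0.001]
 [-0.001  0.001 -1.   ]] [ 3.43440033e+01  9.91585699e+00 -7.88392697e+00 -9.12998748e-03
 -7.23074994e+01  4.24173658e+01]
[316.97058542 277.75902491]
[485.6891175   85.36520837]
```

View pics/w1.png

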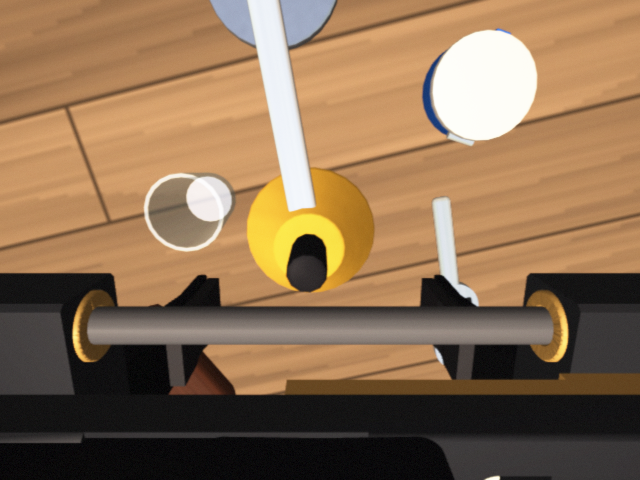

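The wrist view shows the knob top at about (307,273), the lid centre at about (484,84), and the tumbler clear at (188,212). The predicted knob position was (317,278), so it's within a few mm.

```bash
python3 - <<'E'
from h import *;import pickle
c=pickle.load(open("w1.pkl","rb"));M=masks(c["img"])
print(ray(c,(307,273),.25))
b=max(blobs(M["white"],(420,20,545,150)),key=lambda t:t[0]);print(b,ray(c,b[1],.047))
print(ray(c,(311,228),.153),"rim ctr")
t=pickle.load(open("d1.pkl","rb"))["top"];print("pad",ray(t,(415.5,267.5),.091))
E
```

```text
[0.50367994 0.1543526  0.25      ]
(np.int32(9191), array([483.69143728,  85.64149712]), array([432,  30, 105, 116], dtype=int32)) [ 0.5771885  -0.02715616  0.047     ]
[0.50518213 0.15380184 0.153     ] rim ctr
pad [ 0.48800106 -0.27322816  0.091     ]
```

Call:
apply_moves --plan '[{"grip":1,"offset":[0.1,-0.5,2],"spin":0},{"grip":1,"offset":[0.1,-0.5,4.5],"spin":0},{"grip":1,"offset":[0.1,-0.5,6.8],"spin":0},{"grip":1,"offset":[0.1,-0.5,6.8],"spin":0},{"grip":0.2,"offset":[0.1,-0.5,6.8],"spin":0}]'

```text
time_s: 2.15
tcp_pos: [0.5026, 0.1571, 0.2369]
ee_rot: [[0.975, -0.222, 0.0], [-0.222, -0.975, -0.001], [0.0, 0.001, -1.0]]
wrist_force: [0.4, 0.3, -0.7]
gripper_width: 0.966
gripper_force: 0.0
```

Call:
apply_moves --plan '[{"grip":0.15,"offset":[0,0,0],"spin":0},{"grip":0.15,"offset":[0,0,0],"spin":0},{"grip":0.15,"offset":[0,0,0],"spin":0},{"grip":0.15,"offset":[0,0,0],"spin":0},{"grip":0.15,"offset":[0,0,0],"spin":0}]'

```text
time_s: 2.65
tcp_pos: [0.5028, 0.1564, 0.2368]
ee_rot: [[0.975, -0.224, 0.0], [-0.224, -0.975, 0.0], [0.0, -0.0, -1.0]]
wrist_force: [-0.2, 0.2, -0.3]
gripper_width: 0.54
gripper_force: 0.0
```

Call:
apply_moves --plan '[{"grip":0.15,"offset":[0,0,0],"spin":0},{"grip":0.15,"offset":[0,0,0],"spin":0},{"grip":0.15,"offset":[0,0,0],"spin":0},{"grip":0.15,"offset":[0,0,0],"spin":0},{"grip":0.15,"offset":[0,0,0],"spin":0}]'

```text
time_s: 3.15
tcp_pos: [0.5024, 0.156, 0.2365]
ee_rot: [[0.975, -0.224, -0.001], [-0.224, -0.975, -0.001], [-0.001, 0.001, -1.0]]
wrist_force: [-0.6, -0.8, 0.8]
gripper_width: 0.246
gripper_force: 30.0
```

```bash
python3 - <<'E'
import numpy as np
# arc waypoints in tool axes, per call of 5 rows, tool yaw turning with the arm
piv=np.array([.723,.142]);k0=np.array([.503,.156]);a0=np.arctan2(*(k0-piv)[::-1]);R=np.hypot(*(k0-piv))
a1=np.arctan2(-.028-.142,.577-.723)%(2*np.pi);print(R,np.degrees([a0,a1]))
yaw0=np.radians(-12.95)
N=20;A=np.linspace(a0,a1,N+1);p=lambda a:piv+.22*np.array([np.cos(a),np.sin(a)])
for c in range(0,N,5):
    y=yaw0+A[c]-a0;X=np.array([[np.cos(y),np.sin(y)],[np.sin(y),-np.cos(y)]])
    for i in range(1,6):print(((p(A[c+i])-p(A[c]))@X*100).round(2),round(-(A[c+i]-A[c]),3))
    print(p(A[c+5]))
E
```

```text
0.22044500447957532 [176.35881474 229.34323995]
[0.19 1.  ] -0.046
[0.42 1.99] -0.092
[0.7  2.97] -0.139
[1.02 3.93] -0.185
[1.39 4.88] -0.231
[0.50608402 0.10529225]
[0.19 1.  ] -0.046
[0.42 1.99] -0.092
[0.7  2.97] -0.139
[1.02 3.93] -0.185
[1.39 4.88] -0.231
[0.52026611 0.05656598]
[0.19 1.  ] -0.046
[0.42 1.99] -0.092
[0.7  2.97] -0.139
[1.02 3.93] -0.185
[1.39 4.88] -0.231
[0.54523574 0.01238569]
[0.19 1.  ] -0.046
[0.42 1.99] -0.092
[0.7  2.97] -0.139
[1.02 3.93] -0.185
[1.39 4.88] -0.231
[ 0.57966426 -0.02489777]
```

The knob is gripped (21.4 mm, 30 N). Next I swing it along the arc.

Call:
apply_moves --plan '[{"grip":0.15,"offset":[0.2,1.0,0],"spin":-0.046},{"grip":0.15,"offset":[0.42,2.0,0],"spin":-0.092},{"grip":0.15,"offset":[0.7,2.97,0],"spin":-0.139},{"grip":0.15,"offset":[1.02,3.93,0],"spin":-0.185},{"grip":0.15,"offset":[1.39,4.88,0],"spin":-0.231}]'

```text
time_s: 3.65
tcp_pos: [0.5048, 0.1056, 0.2365]
ee_rot: [[1.0, 0.007, -0.001], [0.007, -1.0, 0.001], [-0.001, -0.001, -1.0]]
wrist_force: [-1.9, -0.0, 0.9]
gripper_width: 0.241
gripper_force: 30.0
```

Call:
apply_moves --plan '[{"grip":0.15,"offset":[0.2,1.0,0],"spin":-0.046},{"grip":0.15,"offset":[0.42,2.0,0],"spin":-0.092},{"grip":0.15,"offset":[0.7,2.97,0],"spin":-0.139},{"grip":0.15,"offset":[1.02,3.93,0],"spin":-0.185},{"grip":0.15,"offset":[1.39,4.88,0],"spin":-0.231}]'

```text
time_s: 4.15
tcp_pos: [0.5186, 0.0565, 0.2365]
ee_rot: [[0.972, 0.235, -0.002], [0.235, -0.972, -0.0], [-0.002, -0.0, -1.0]]
wrist_force: [-2.4, -0.1, 2.1]
gripper_width: 0.247
gripper_force: 30.0
```

Call:
apply_moves --plan '[{"grip":0.15,"offset":[0.2,1.0,0],"spin":-0.046},{"grip":0.15,"offset":[0.42,2.0,0],"spin":-0.092},{"grip":0.15,"offset":[0.7,2.97,0],"spin":-0.139},{"grip":0.15,"offset":[1.02,3.93,0],"spin":-0.185},{"grip":0.15,"offset":[1.39,4.88,0],"spin":-0.231}]'

```text
time_s: 4.65
tcp_pos: [0.5433, 0.0119, 0.2364]
ee_rot: [[0.892, 0.452, -0.003], [0.452, -0.892, -0.001], [-0.003, -0.001, -1.0]]
wrist_force: [-3.9, -0.7, 2.0]
gripper_width: 0.247
gripper_force: 30.0
```

Call:
apply_moves --plan '[{"grip":0.15,"offset":[0.2,1.0,0],"spin":-0.046},{"grip":0.15,"offset":[0.42,2.0,0],"spin":-0.092},{"grip":0.15,"offset":[0.7,2.97,0],"spin":-0.139},{"grip":0.15,"offset":[1.02,3.93,0],"spin":-0.185},{"grip":0.15,"offset":[1.39,4.88,0],"spin":-0.231}]'

```text
time_s: 5.15
tcp_pos: [0.5775, -0.0259, 0.2365]
ee_rot: [[0.765, 0.644, -0.004], [0.644, -0.765, -0.002], [-0.004, -0.001, -1.0]]
wrist_force: [-4.2, -3.1, 2.3]
gripper_width: 0.245
gripper_force: 30.0
```

Call:
apply_moves --plan '[{"grip":0.15,"offset":[0,0,0],"spin":0},{"grip":0.6,"offset":[0,0,0],"spin":0},{"grip":0.6,"offset":[0,0,0],"spin":0},{"grip":0.6,"offset":[0,0,0],"spin":0},{"grip":0.6,"offset":[0,0,0],"spin":0}]'

```text
time_s: 5.65
tcp_pos: [0.579, -0.0241, 0.2366]
ee_rot: [[0.766, 0.643, 0.0], [0.643, -0.766, 0.0], [0.001, 0.0, -1.0]]
wrist_force: [0.4, 1.4, 0.8]
gripper_width: 0.52
gripper_force: 0.0
```

```bash
python3 - <<'E'
from station import r
from h import *
c=r.capture("wrist");cv2.imwrite("pics/w2.png",c["img"])
t=r.capture("top");cv2.imwrite("pics/top2.png",t["img"])
s=r.sense();print(s["time_s"],s["tcp_pos"],np.round(s["ee_rot"],3),s["joints"],s["gripper_width"])
E
```

```text
5.75 [ 0.57894534 -0.02419692  0.2365683 ] [[ 0.766  0.643  0.   ]
 [ 0.643 -0.766  0.   ]
 [ 0.     0.    -1.   ]] [ 1.36125628e+01  1.79438474e+01 -6.86414913e+00 -5.54213279e-03
 -6.51756664e+01  1.16417251e+02] 0.5694972616328938
```

View pics/w2.png

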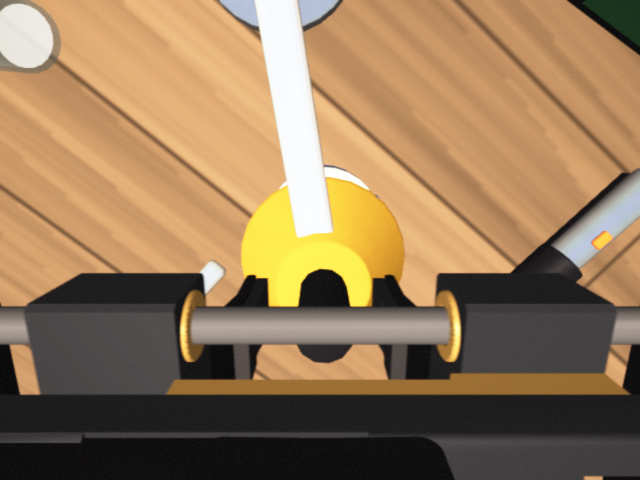

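The wrist view shows the shade centred over the box, with only a thin white lid sliver at (335,180). The knob at (325,315) stands free between the opened fingers. I rise and go over the dimmer.

Call:
apply_moves --plan '[{"grip":0.6,"offset":[0,0,-3.5],"spin":0},{"grip":0.6,"offset":[0,0,-7],"spin":0},{"grip":0.3,"offset":[-2.5,1.4,-7],"spin":0},{"grip":0,"offset":[-5.5,3.1,-7],"spin":0},{"grip":0,"offset":[-8.5,4.9,-7],"spin":0}]'

```text
time_s: 6.25
tcp_pos: [0.5449, -0.1171, 0.3069]
ee_rot: [[0.765, 0.644, 0.001], [0.644, -0.765, 0.0], [0.001, 0.0, -1.0]]
wrist_force: [0.7, -0.6, 0.4]
gripper_width: 0.412
gripper_force: 0.0
```

Call:
apply_moves --plan '[{"grip":0,"offset":[-3,1.7,0],"spin":0.13},{"grip":0,"offset":[-6,3.4,0],"spin":0.26},{"grip":0,"offset":[-9,5.1,0],"spin":0.39},{"grip":0,"offset":[-12,6.8,0],"spin":0.52},{"grip":0,"offset":[-14.4,8.2,0],"spin":0.65}]'

```text
time_s: 6.75
tcp_pos: [0.4869, -0.2734, 0.3067]
ee_rot: [[0.999, 0.042, 0.0], [0.042, -0.999, -0.0], [0.0, 0.0, -1.0]]
wrist_force: [0.6, -0.3, 0.3]
gripper_width: 0.022
gripper_force: 0.0
```

Call:
apply_moves --plan '[{"grip":0,"offset":[0,0,0],"spin":0.13},{"grip":0,"offset":[0,0,0],"spin":0.26},{"grip":0,"offset":[0,0,0],"spin":0.38},{"grip":0,"offset":[0,0,0],"spin":0.38},{"grip":0,"offset":[0,0,0],"spin":0.38}]'

```text
time_s: 7.25
tcp_pos: [0.4877, -0.2719, 0.3066]
ee_rot: [[0.946, -0.323, 0.0], [-0.323, -0.946, 0.0], [0.0, -0.0, -1.0]]
wrist_force: [0.2, 0.2, -0.3]
gripper_width: 0.005
gripper_force: 0.0
```

```bash
python3 - <<'E'
from station import r
from h import *;import pickle
d={n:r.capture(n) for n in("wrist","scene","top")};pickle.dump(d,open("d3.pkl","wb"))
c=d["wrist"];cv2.imwrite("pics/w3.png",c["img"])
s=r.sense();print(s["time_s"],s["tcp_pos"],np.round(s["ee_rot"],3),s["wrist_force"],s["gripper_width"])
q=c["mtx"]@(c["R"]@np.array([.488,-.272,.091])+c["t"]);print(q[:2]/q[2])
# lamp: shade rim and lid in top view
t=d["top"];M=masks(t["img"])
for a,ce,b in blobs(M["black"],(290,200,350,260),10)+blobs(M["yellow"],(290,200,350,280),30):print(a,ce,b,ray(t,ce,.25),ray(t,ce,.175))
E
```

```text
7.4 [ 0.48770133 -0.2719223   0.30656642] [[ 0.946 -0.324  0.   ]
 [-0.324 -0.946  0.   ]
 [ 0.    -0.    -1.   ]] [ 0.26485303 -0.12990891  0.87576726] 0.005673740501442924
[319.95187321 213.15655957]
69 [323.73913043 220.57971014] [320 216   8  10] [ 0.5733742  -0.02503543  0.25      ] [ 0.5903622  -0.02691276  0.175     ]
624 [320.00801282 229.0849359 ] [305 210  30  34] [ 0.55305065 -0.01674709  0.25      ] [ 0.56853622 -0.01801169  0.175     ]
```

View pics/w3.png

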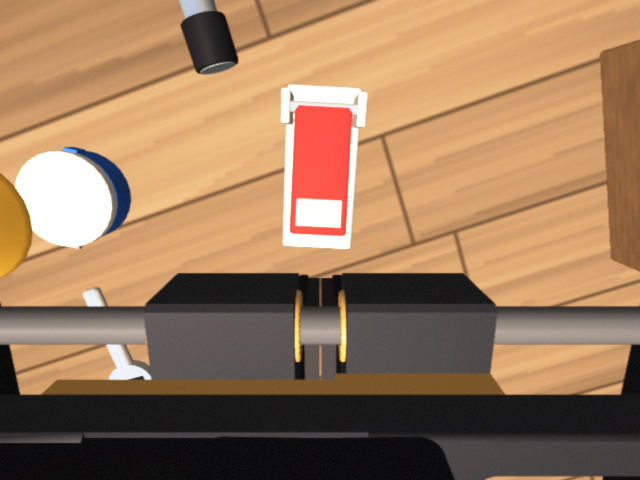

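The wrist view shows the white pad at (319,213), exactly where predicted, directly under the tool. The box and torch are undisturbed. The shade axis is within about 4 mm of the box centre. I descend.

Call:
apply_moves --plan '[{"grip":0,"offset":[0,0,4],"spin":0},{"grip":0,"offset":[0,0,8],"spin":0},{"grip":0,"offset":[0,0,12],"spin":0},{"grip":0,"offset":[0,0,15.5],"spin":0},{"grip":0,"offset":[0,0,18],"spin":0}]'

```text
time_s: 7.9
tcp_pos: [0.4866, -0.2716, 0.1241]
ee_rot: [[0.946, -0.325, -0.003], [-0.325, -0.946, 0.001], [-0.003, 0.0, -1.0]]
wrist_force: [0.6, 0.3, 0.1]
gripper_width: 0.008
gripper_force: 0.0
```

Call:
apply_moves --plan '[{"grip":0,"offset":[0,0,0.4],"spin":0},{"grip":0,"offset":[0,0,0.8],"spin":0},{"grip":0,"offset":[0,0,1.2],"spin":0},{"grip":0,"offset":[0,0,1.6],"spin":0},{"grip":0,"offset":[0,0,2.0],"spin":0}]'

```text
time_s: 8.4
tcp_pos: [0.4879, -0.2721, 0.1077]
ee_rot: [[0.946, -0.326, 0.001], [-0.326, -0.946, -0.0], [0.001, -0.0, -1.0]]
wrist_force: [-1.7, 0.4, 3.6]
gripper_width: 0.005
gripper_force: 1.6
```

```bash
python3 - <<'E'
from station import r
s=r.sense();print(s["time_s"],s["tcp_pos"],s["wrist_force"],r.tcp_to_tips)
E
```

```text
8.4 [ 0.48791891 -0.27213707  0.10766613] [-1.67394396  0.37276986  3.55469729] 0.022
```

Call:
apply_moves --plan '[{"grip":0,"offset":[0,0,0.4],"spin":0},{"grip":0,"offset":[0,0,0.7],"spin":0},{"grip":0,"offset":[0,0,1.0],"spin":0},{"grip":0,"offset":[0,0,1.3],"spin":0},{"grip":0,"offset":[0,0,1.3],"spin":0}]'

```text
time_s: 8.9
tcp_pos: [0.4868, -0.2718, 0.0932]
ee_rot: [[0.945, -0.326, -0.002], [-0.326, -0.945, 0.001], [-0.002, 0.0, -1.0]]
wrist_force: [-3.3, 2.6, 6.9]
gripper_width: 0.006
gripper_force: 3.2
```

Call:
apply_moves --plan '[{"grip":0,"offset":[0,0,0],"spin":0},{"grip":0,"offset":[0,0,0],"spin":0},{"grip":0,"offset":[0,0,0],"spin":0},{"grip":0,"offset":[0,0,0],"spin":0},{"grip":0,"offset":[0,0,0],"spin":0}]'

```text
time_s: 9.4
tcp_pos: [0.4868, -0.2718, 0.0935]
ee_rot: [[0.945, -0.326, -0.002], [-0.326, -0.945, 0.001], [-0.002, 0.0, -1.0]]
wrist_force: [-4.2, 3.9, 6.5]
gripper_width: 0.009
gripper_force: 3.2
```

```bash
python3 - <<'E'
from station import r
import cv2
c=r.capture("scene")["img"];cv2.imwrite("pics/s4.png",cv2.resize(c[160:400,130:450],None,fx=2.4,fy=2.4))
s=r.sense();print(s["time_s"],s["tcp_pos"],s["wrist_force"])
E
```

```text
9.45 [ 0.48680646 -0.27178265  0.09358695] [-4.34324759  2.62208917  5.82300257]
```

View pics/s4.png

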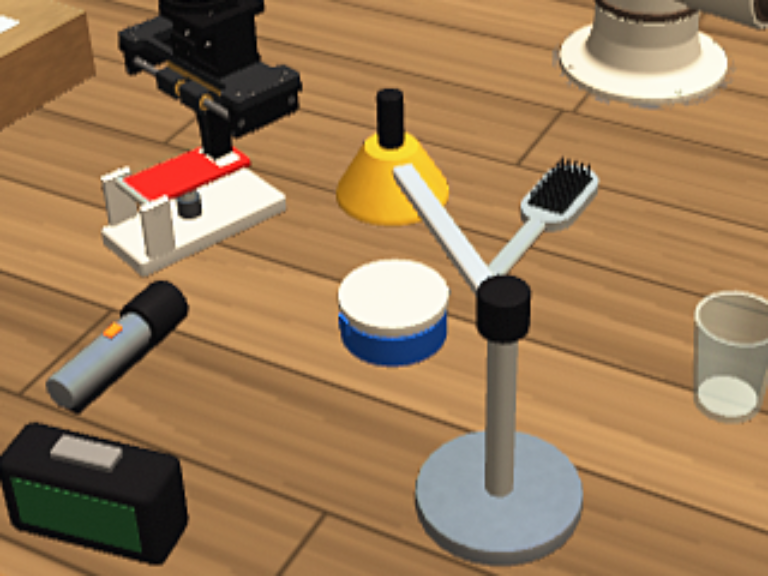

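The scene crop shows the paddle level under the fingertips at (220,155) and the shade hanging free directly above the box. The wrist force reads about 6 N with the tips at 71.6 mm, which is half-way. I hold for the required time.

Call:
apply_moves --plan '[{"grip":0,"offset":[0,0,0],"spin":0},{"grip":0,"offset":[0,0,0],"spin":0},{"grip":0,"offset":[0,0,0],"spin":0},{"grip":0,"offset":[0,0,0],"spin":0},{"grip":0,"offset":[0,0,0],"spin":0}]'

```text
time_s: 9.95
tcp_pos: [0.4868, -0.2718, 0.0936]
ee_rot: [[0.945, -0.326, -0.002], [-0.326, -0.945, 0.001], [-0.002, 0.0, -1.0]]
wrist_force: [-3.5, 2.1, 6.1]
gripper_width: 0.005
gripper_force: 3.2
```

Call:
apply_moves --plan '[{"grip":0,"offset":[0,0,0],"spin":0},{"grip":0,"offset":[0,0,0],"spin":0},{"grip":0,"offset":[0,0,0],"spin":0},{"grip":0,"offset":[0,0,0],"spin":0},{"grip":0,"offset":[0,0,0],"spin":0}]'

```text
time_s: 10.45
tcp_pos: [0.4868, -0.2718, 0.0936]
ee_rot: [[0.945, -0.326, -0.002], [-0.326, -0.945, 0.001], [-0.002, 0.0, -1.0]]
wrist_force: [-4.6, 3.1, 6.4]
gripper_width: 0.005
gripper_force: 3.2
```

Call:
apply_moves --plan '[{"grip":0,"offset":[0,0,0],"spin":0},{"grip":0,"offset":[0,0,0],"spin":0},{"grip":0,"offset":[0,0,0],"spin":0},{"grip":0,"offset":[0,0,0],"spin":0},{"grip":0,"offset":[0,0,0],"spin":0}]'

```text
time_s: 10.95
tcp_pos: [0.4868, -0.2718, 0.0936]
ee_rot: [[0.945, -0.326, -0.002], [-0.326, -0.945, 0.001], [-0.002, 0.0, -1.0]]
wrist_force: [-4.5, 2.2, 6.7]
gripper_width: 0.002
gripper_force: 3.2
```

Call:
apply_moves --plan '[{"grip":0,"offset":[0,0,0],"spin":0},{"grip":0,"offset":[0,0,0],"spin":0},{"grip":0,"offset":[0,0,0],"spin":0},{"grip":0,"offset":[0,0,0],"spin":0},{"grip":0,"offset":[0,0,0],"spin":0}]'

```text
time_s: 11.45
tcp_pos: [0.4868, -0.2718, 0.0936]
ee_rot: [[0.945, -0.326, -0.002], [-0.326, -0.945, 0.001], [-0.002, 0.0, -1.0]]
wrist_force: [-3.9, 1.9, 6.2]
gripper_width: 0.005
gripper_force: 3.2
```

```bash
python3 - <<'E'
from station import r
s=r.sense();print(s["time_s"],s["tcp_pos"],s["wrist_force"])
print(r.finish_job())
E
```

```text
11.45 [ 0.48682499 -0.2717839   0.09357953] [-3.93396082  1.93620453  6.24558013]
the job is handed in; nothing more can be done
None
```

I handed the job in at 11.45 s with the shade let go about 4 mm from the box's centre and the paddle held level at half travel (about 6 N) for over two seconds; no verdict came back.

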